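Fit a spacer on a guide bracket and thread the guide rod through both bushings

TASK

Put the blue spacer ring over the upper boss of the green guide bracket so that it lies flat and fully home on the arm, then take the red-knobbed guide rod out of its stand and thread it, nose down, through the upper and then the lower bushing. Finish while still gripping the rod, holding it still and clear of support: the clip groove near its nose shows fully below the lower bushing, the nose is clear of the base, and the flange under the knob stays a little above the spacer. Leave the green-lidded tin and the brass nut where they are.

Things in the scene. Friction and masses are not known exactly. Their poses are not given: they have to be found in the camera images.
- bracket: Green steel guide bracket, screwed to the bench; nothing of it but the upper boss rises over 117 mm. Origin on the bench under the common vertical axis of its two brass bushings; z up, x points to its column (40 to 58 mm from that axis). Base 100 x 70 x 10 mm (x from -38 to 62 mm). Two arms 56 mm wide, 12 mm thick, reaching to x = -28 mm, tops at z = 65 and 117 mm.
- spacer_seat (a point): Point on the bushing axis at the upper arm's top (117 mm above the bench), where the spacer's underside lies when home.
- upper_bush (a point): Centre of the upper bushing's mouth, 129 mm above the bench, on the bushing axis. The bushing: bore 16 mm, outside 22 mm, 26 mm long. Round it on the arm stands a steel boss, 28 mm across and 8 mm high; the bushing stands 4 mm higher.
- lower_bush (a point): Centre of the lower bushing's underside, 50 mm above the bench, on the bushing axis. The bushing: bore 16 mm, outside 22 mm, 18 mm long (its mouth 68 mm above the bench).
- bracket_base (a point): Point on the bushing axis on the base plate's top, 10 mm above the bench. Beyond the bracket stands a wall pillar whose face runs from about x 0.60, y -0.33 to x 0.56, y -0.46, from 60 mm above the bench upwards: keep the gripper's body clear of it.
- spacer: Loose blue spacer ring, outside 50 mm, hole 32 mm, 14 mm thick, about 0.12 kg; lies flat on the bench. Origin at the centre of its underside, z up.
- rod: Steel guide rod, 12 mm thick, about 0.16 kg, hanging upright in its stand. Origin at the tip of the nose, z along the rod to the knob. Nose tapers to 5 mm over the first 8 mm; clip groove from 10 to 13 mm; flange 40 mm across from 116 to 120 mm; red round knob 22 mm across from 120 to 154 mm (top).
- rod_knob (a point): Point on the rod's axis 142 mm from the nose, 22 mm above the flange's upper face: a good height to grip the knob.
- rod_flange (a point): Centre of the flange's underside, 116 mm from the nose.
- rod_groove (a point): Upper edge of the clip groove on the rod's axis, 13 mm from the nose.
- stand: Fixed upright aluminium tube (26 mm outside, 18 mm bore) on a round foot of 56 mm; its rim is 124 mm above the bench and carries the rod's flange. Origin under its centre on the bench.
- paste_tin: Bystander: round tin with a green lid, 79 mm across, 42 mm high; origin under its centre.
- nut: Bystander: brass hexagon nut lying flat, 27 x 26 x 13 mm; origin under its centre.
- post (a point): Axis of a fixed steel upright, about 45 x 45 mm, from the bench to 0.86 m high, just left of the work: keep arm and gripper clear of it. Right of it stands a fixed blue tote, 115 mm high; its near side runs from about x 0.47, y -0.12 to x 0.53, y 0.13, its right side from the first point to about x 0.62, y -0.17.

How it is judged:
On the way, in this order (a step that is already met when the one before it is completed fails the run):
1. the spacer lies fully home on the upper arm, round the boss, with the rod not yet through the upper bushing (horizontal distance between spacer and spacer_seat below 0.0045 m and z of spacer in the frame of spacer_seat between -0.0025 and 0.0025 m and angle between spacer's own z axis and vertical below 0.06 rad and not (horizontal distance between rod and upper_bush below 0.01 m and z of rod in the frame of upper_bush below -0.026 m)), for 0.2 s.
2. the rod's nose has come out below the upper bushing, on its axis (angle between rod's own z axis and vertical below 0.08 rad and horizontal distance between rod and lower_bush below 0.005 m and z of rod in the frame of upper_bush below -0.028 m and z of rod in the frame of lower_bush above -0.005 m), for 0.05 s.
3. the rod spans both bushings (angle between rod's own z axis and vertical below 0.08 rad and horizontal distance between rod and lower_bush below 0.005 m and z of rod in the frame of lower_bush below -0.006 m), for 0.1 s.
At the end, for the whole second after the job is handed in: Spacer flat on the upper arm round the boss (within 2.5 mm of height, 4.5 mm of centre); rod upright through both bushings, groove fully below the lower one, nose 2 mm or more off the base, flange 1.5 mm or more above the spacer; still gripped by the fingers and at rest (horizontal distance between spacer and spacer_seat below 0.0045 m and z of spacer in the frame of spacer_seat between -0.0025 and 0.0025 m and angle between spacer's own z axis and vertical below 0.06 rad and angle between rod's own z axis and vertical below 0.08 rad and horizontal distance between rod and lower_bush below 0.005 m and z of rod_groove in the frame of lower_bush below 0 m and z of rod in the frame of bracket_base above 0.002 m and z of rod_flange in the frame of spacer above 0.0155 m and contact force between the fingers and rod above 1 N and linear speed of rod below 0.02 m/s); the arm keeps its last pose, push and grip.
It fails at once if the paste tin is moved more than 3 cm (distance of paste_tin from where it was at the start of the episode above 0.03 m).
It fails at once if the nut is moved more than 3 cm (distance of nut from where it was at the start of the episode above 0.03 m).
It also fails if it takes over 58 s, if anything falls off the work surface, if the arm or the gripper's body presses on something with over 40 N, if the wrist force passes 120 N, or if a joint passes its speed limit or range.

ROBOT

A 6-joint arm with a two-finger parallel gripper is mounted at the origin on the work surface; the furniture and walls round the work are solid. World frame = base frame: x ahead of the robot, y to its left, z up, the work surface at z = 0. Lengths are in m, angles in rad, forces in N, time in s.
With the tool pointing down it reaches from about 0.15 to 0.775 m from the base axis. Payload 6.1 kg.
Tool frame: the origin (TCP) lies between the finger pads; the fingertips stand ahead of it and the grasp point (between the pads) lies 2 mm behind it (robot.finger_overhang is the z of the fingertips in the tool frame, in m); z points along the fingers, y is the line along which they close (so a half turn about z gives the same grasp; the last joint's range is limited). The gripper opens to 85 mm and grips with 20 to 120 N. Pads are 22 mm wide; open, the fingers measure 114 mm over their backs; the gripper's body (76 mm by 85 mm) begins 54 mm behind the grasp point. The pads swing forward as they close: fully open they stand 13 mm farther back than shut.
Start: joints at [-1.18, 0.126, -0.04, 1.405, 0, 1.571], TCP at [0.2, -0.485, 0.248] pointing down, gripper open.
Joint ranges: [-2.72, 2.72], [-0.95, 1.95], [-1.27, 1.35], [-1.78, 2.02], [-1.46, 1.47], [-3.14, 3.14]. Speed limits (rad/s): [2.39, 2.39, 3.01, 3.14, 3.14, 3.14].

INTERFACE

Orientations are given as a unit quaternion [w, x, y, z].
In Python, from station import monitor, snapshot, get_calibration, workorder, search_frame, robot gives the robot as it stands. The module is installed in compiled form; this text tells all that it offers.
- The arm moves only by the tool jog_arm, never from a script. Its argument "plan" is a list of rows, each an object of numbers: "dx", "dy", "dz": the shift along the tool's x, y, z normalised to -1 to 1, where 1 is 0.25 m; "rx", "ry", "rz": the turn, a rotation vector about the tool's x, y, z normalised to -1 to 1, where 1 is 180 degrees; "jaw": the opening, from 0 (shut) to 1 (fully open). A call has exactly 10 rows; each row is the pose to reach, as a shift and turn from the pose commanded when the call began, along the tool's axes at that moment, turning the shorter way round; what a row does not reach only later rows make up. A row lasts 1/8 s, in which the tool goes at most 62.5 mm and 10.7 degrees, less where a joint would pass 70% of its speed; a pose out of reach is approached as far as the arm can. A call with a number of a shift or a turn outside -1 to 1 is refused whole. A call with a gripper value outside its range is refused whole. The fingers move at their own pace and stop on an object; "force" is the grip in N (left out, the last holds). Time passes only in rows, so rows that repeat a pose let the fingers close, or fill a call up. It gives the time, the measured TCP pose, the force, the opening and the grip force at its end, in the units of the state.
- monitor.read_state(): the state, without advancing time (a new reading comes with each control period).
- snapshot(name): name is "side" or "top" or "wrist"; returns (picture, depth): 400x640x3 uint8, red, green, blue; 400x640 float32, m along the optical axis (not along the pixel's ray), 0 where there is no reading.
- get_calibration(name): a dict with "fx", "fy", "cx", "cy" (pixels), "rvec" (rotation vector, rad) and "tvec" (3), from world to camera coordinates, as OpenCV has them. Camera axes: x right, y down, z forward; pixel columns grow to the right and rows downward; lengths in m; the calibration is good to about 2 mm. A picture is of the moment at which its call begins: read the wrist's pose just before it. get_calibration takes no time and is no camera call; for the wrist camera it gives the pose at the moment of the call.
- workorder.finish_job(): hands the job in; it is judged then, once.
Trained networks look in the newest picture that a camera, given by its name, has taken for a name from the list of things; names that differ only in an ending like _2 or _b are one class to them, and where a whole thing is asked for, a point or a joint stands for the part that bears it (a point fixed in the world has none). Each returns a list of dicts, best first, with "p" (0 to 1); they miss things now and then, are a little off and sometimes report something else, mostly with a low value. They report only what shows in the picture. A call takes as long as a camera call.
- search_frame(label, camera): "location" ([x, y, z] in m, in world coordinates, good to about 4 mm: the middle of the surface that is visible of it).
The state is a dict: "t": time; "joint_positions": joint angles; "joint_vel": joint speeds; "tau": joint torques, N m; "tool_pos": TCP position; "tool_rot": TCP orientation; "force": force on the tool from outside, world axes, zero at the start; "moment": the same for the moment, N m; "width": finger opening in m; "grip_force": force on a finger pad.
Only numpy, scipy, OpenCV 4.12 (cv2) and the standard library are available. Lean on these libraries where they do the work, as an engineer would, in place of code of your own. Each camera call takes 0.05 s, during which the arm holds its last target. There are 200 camera calls.

## Working session

There is one attempt and no reset: what is moved stays moved. The work goes in short steps, Python scripts to look and compute and a tool call to move; the robot and the scene stay as the last step left them, time stands still between calls to the robot, and variables do not carry over. Pictures are saved under pics/ and viewed, at most 10 in all, crops included, and the job is handed in when it is done.

Besides the shell and the picture viewer there is one more tool, called after "Call:" in YAML: its name, and indented under it one key for each argument. jog_arm: Moves the arm, as the interface text tells. Scaled input: -1 to 1 covers 0.25 m each way for a shift and 180 degrees each way for a turn. Its arguments: {"type":"object","properties":{"plan":{"type":"array"},"force":{"type":"number"}},"required":["plan"]}

```bash
mkdir -p pics; cat > h.py <<'E'
import numpy as np, cv2
from station import monitor, snapshot, get_calibration, workorder, search_frame, robot
from scipy.spatial.transform import Rotation as R
def cal(n):
    c=get_calibration(n); K=np.array([[c['fx'],0,c['cx']],[0,c['fy'],c['cy']],[0,0,1]]); Rm=cv2.Rodrigues(np.array(c['rvec'],float))[0]
    return K,Rm,np.array(c['tvec'],float).ravel()
def cloud(n,dep,c=None):
    K,Rm,t=c or cal(n); v,u=np.mgrid[:dep.shape[0],:dep.shape[1]]
    P=np.stack([(u-K[0,2])/K[0,0]*dep,(v-K[1,2])/K[1,1]*dep,dep],-1)
    W=(P-t)@Rm; W[dep==0]=np.nan; return W
def proj(n,p,c=None):
    K,Rm,t=c or cal(n); q=K@(Rm@np.array(p)+t); return q[:2]/q[2]
def st():
    s=monitor.read_state(); return s
def tool(p):  # world point -> shift in tool axes, scaled; 
    s=st(); w,x,y,z=s['tool_rot']; return R.from_quat([x,y,z,w]).inv().apply(np.array(p)-s['tool_pos'])/0.25
def save(n,im): cv2.imwrite('pics/'+n,im[:,:,::-1])
E
python3 - <<'E'
from h import *
s=st(); print(s['t'],s['tool_pos'],s['tool_rot'],s['width'],robot.finger_overhang)
ims=[]
for n in ['side','top']:
    im,d=snapshot(n); np.savez('/tmp/'+n,im=im,d=d); ims.append(im)
    for l in ['bracket','spacer','rod','stand','paste_tin','nut','post','rod_knob']:
        try: print(n,l,[(np.round(r['location'],3).tolist(),round(r['p'],2)) for r in search_frame(l,n)[:2]])
        except Exception as e: print(l,e)
    K,Rm,t=cal(n); print('cam',-Rm.T@t, K[0,0])
a=np.vstack(ims); save('a.png',cv2.resize(a,None,fx=.75,fy=.75,interpolation=cv2.INTER_AREA))
E
```

```text
0.0 [ 0.19984026 -0.48506916  0.24751237] [-7.82846071e-04  9.80969753e-01  1.94158974e-01 -1.53454375e-04] 0.08493177256493384 0.017
side bracket [([0.504, -0.246, 0.067], 0.69)]
side spacer [([0.392, -0.344, 0.016], 0.85)]
side rod [([0.422, -0.096, 0.136], 0.89)]
side stand []
side paste_tin [([0.45, -0.023, 0.041], 0.65), ([0.425, -0.093, 0.139], 0.56)]
side nut [([0.502, -0.248, 0.067], 0.54), ([0.416, -0.203, 0.014], 0.45)]
post it knows: bracket, bracket_base, lower_bush, nut, paste_tin, rod, rod_flange, rod_groove, rod_knob, spacer, spacer_seat, stand, upper_bush
side rod_knob [([0.419, -0.094, 0.136], 0.64)]
cam [ 0.38347433 -0.80309343  0.58163873] 475.5177885374922
top bracket [([0.508, -0.232, 0.116], 0.62), ([0.434, -0.004, 0.041], 0.6)]
top spacer [([0.389, -0.334, 0.012], 0.61), ([0.507, -0.235, 0.115], 0.57)]
top rod [([0.42, -0.087, 0.128], 0.73)]
top stand [([0.409, -0.093, 0.013], 0.56)]
top paste_tin [([0.434, 0.0, 0.041], 0.76)]
top nut [([0.511, -0.232, 0.118], 0.3)]
post it knows: bracket, bracket_base, lower_bush, nut, paste_tin, rod, rod_flange, rod_groove, rod_knob, spacer, spacer_seat, stand, upper_bush
top rod_knob [([0.419, -0.087, 0.123], 0.63)]
cam [ 0.34506308 -0.12268395  0.96435095] 404.8627610983562
```

View pics/a.png

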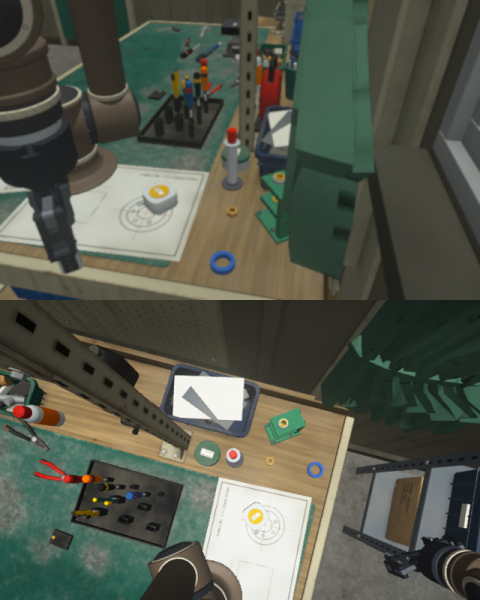

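The picture shows the blue ring at about (315,470) in the top view, the bracket at (285,425), the red knob at (233,455), the tin at (207,452) and the nut at (270,461). The pillar hides part of the bracket in the side view. Next I measure from the depth data.

```bash
python3 - <<'E'
from h import *
for n in ['side','top']:
    f=np.load('/tmp/%s.npz'%n); im=f['im'];W=cloud(n,f['d']); hsv=cv2.cvtColor(im,cv2.COLOR_RGB2HSV); H,S,V=[hsv[...,i].astype(int) for i in range(3)]
    X,Y,Z=W[...,0],W[...,1],W[...,2]
    def rep(l,m):
        p=W[m]; 
        if len(p)<4: print(n,l,len(p));return
        (c,sz,a)=cv2.minAreaRect(p[:,:2].astype(np.float32)*1000)
        print(n,l,len(p),'mean',p.mean(0).round(4),'med',np.median(p,0).round(4),'mid',((np.percentile(p,2,axis=0)+np.percentile(p,98,axis=0))/2).round(4),'rect',np.round(c,1),np.round(sz,1),round(a,1))
    box=lambda x0,x1,y0,y1:(X>x0)&(X<x1)&(Y>y0)&(Y<y1)
    rep('ring',box(.34,.44,-.40,-.28)&(H>95)&(H<125)&(S>120)&(Z<.03))
    rep('ringtop',box(.34,.44,-.40,-.28)&(H>95)&(H<125)&(S>120)&(Z>.010)&(Z<.02))
    rep('knob',box(.36,.48,-.15,-.04)&((H<8)|(H>172))&(S>130)&(Z>.12))
    B=box(.44,.58,-.30,-.16)
    rep('brtop',B&(Z>.108)&(Z<.122)); rep('brgreen',B&(Z>.108)&(Z<.122)&(H>50)&(H<90)&(S>80))
    rep('bush',B&(Z>.122)&(Z<.14)); rep('brass',B&(H>15)&(H<32)&(S>90)&(Z>.1))
    rep('nut',box(.38,.45,-.25,-.15)&(H>12)&(H<32)&(S>120))
    rep('tin',box(.38,.5,-.06,.06)&(Z>.035)&(Z<.05))
f=np.load('/tmp/top.npz')['im']
save('b.png',cv2.resize(f[130:250,250:450],None,fx=4,fy=4,interpolation=cv2.INTER_CUBIC))
E
```

```text
side ring 525 mean [ 0.3888 -0.3423  0.0125] med [ 0.3887 -0.3437  0.0133] mid [ 0.3889 -0.3411  0.0108] rect [ 388.9 -340.9] [49.9 45.7] 89.2
side ringtop 443 mean [ 0.3887 -0.342   0.0134] med [ 0.3887 -0.3433  0.0135] mid [ 0.3888 -0.3409  0.013 ] rect [ 388.9 -340.9] [49.9 45.7] 89.2
side knob 206 mean [ 0.4221 -0.0933  0.1515] med [ 0.422  -0.0949  0.1527] mid [ 0.4225 -0.0894  0.1482] rect [422.9 -88.8] [20.  21.9] 10.8
side brtop 635 mean [ 0.5015 -0.2381  0.1163] med [ 0.5015 -0.2387  0.1168] mid [ 0.5036 -0.2394  0.1151] rect [ 518.2 -238.9] [57.5 84.7] 21.6
side brgreen 538 mean [ 0.5001 -0.2408  0.116 ] med [ 0.4996 -0.2423  0.1166] mid [ 0.5036 -0.2395  0.1139] rect [ 517.7 -237.7] [57.5 82. ] 21.6
side bush 151 mean [ 0.5119 -0.2289  0.1263] med [ 0.5122 -0.231   0.1261] mid [ 0.5115 -0.2282  0.1264] rect [ 511.4 -228.5] [25.  23.2] 82.4
side brass 115 mean [ 0.5135 -0.2247  0.1253] med [ 0.5138 -0.2205  0.1272] mid [ 0.5131 -0.231   0.1199] rect [ 511.  -236.2] [75.7 20.5] 78.0
side nut 180 mean [ 0.4157 -0.1974  0.0089] med [ 0.4159 -0.198   0.0105] mid [ 0.416  -0.191
[... 764 characters left out ...]
reen 912 mean [ 0.5188 -0.2411  0.1168] med [ 0.5198 -0.245   0.1168] mid [ 0.5182 -0.2394  0.1162] rect [ 519.1 -239.9] [55.7 88. ] 21.7
top bush 94 mean [ 0.5133 -0.225   0.1264] med [ 0.5137 -0.2248  0.126 ] mid [ 0.514  -0.225   0.1265] rect [ 514.6 -227.4] [26.3 31.4] 31.1
top brass 55 mean [ 0.5158 -0.227   0.1249] med [ 0.5177 -0.2278  0.1282] mid [ 0.5142 -0.2256  0.12  ] rect [ 514.1 -225.5] [19.8 19.2] 2.2
top nut 77 mean [ 0.4169 -0.1964  0.0107] med [ 0.4171 -0.1964  0.0124] mid [ 0.4176 -0.1965  0.0076] rect [ 417.7 -196.9] [26.9 25. ] 89.9
top tin 928 mean [ 0.4373 -0.0014  0.0417] med [ 0.4371 -0.0022  0.0417] mid [ 0.4384 -0.0009  0.0419] rect [440.9  12.9] [108.8  78.4] 75.7
```

View pics/b.png

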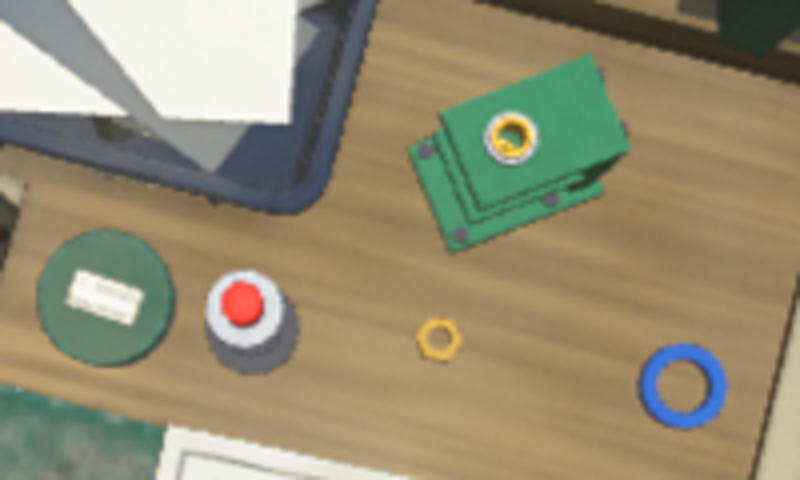

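The crop shows the upper arm's long axis running up and to the right, with the brass bushing at crop (511,138), the ring at (683,386) and the knob at (241,303). I take the bracket axis as (0.514,-0.226), the ring as (0.389,-0.3395) and the rod as (0.422,-0.0875). First I move above the ring.

```bash
python3 - <<'E'
from h import *
print(tool([.389,-.3395,.13]))
E
```

```text
[ 0.9214128  -0.25155014  0.47326495]
```

Call:
jog_arm:
  plan:
    - {"dx": 0.3, "dy": -0.08, "dz": 0.1, "jaw": 1}
    - {"dx": 0.6, "dy": -0.16, "dz": 0.25, "jaw": 1}
    - {"dx": 0.92, "dy": -0.25, "dz": 0.47, "jaw": 1}
    - {"dx": 0.92, "dy": -0.25, "dz": 0.47, "jaw": 1}
    - {"dx": 0.92, "dy": -0.25, "dz": 0.47, "jaw": 1}
    - {"dx": 0.92, "dy": -0.25, "dz": 0.47, "jaw": 1}
    - {"dx": 0.92, "dy": -0.25, "dz": 0.47, "jaw": 1}
    - {"dx": 0.92, "dy": -0.25, "dz": 0.47, "jaw": 1}
    - {"dx": 0.92, "dy": -0.25, "dz": 0.47, "jaw": 1}
    - {"dx": 0.92, "dy": -0.25, "dz": 0.47, "jaw": 1}
  force: 60

```text
validation failed for argument at $.pl...
```

```bash
cat >> h.py <<'E'
def blue(n='wrist',name=None):
    c=cal(n); im,d=snapshot(n); W=cloud(n,d,c); hsv=cv2.cvtColor(im,cv2.COLOR_RGB2HSV); H,S=hsv[...,0],hsv[...,1]
    m=((H>100)&(H<125)&(S>130)).astype(np.uint8)
    cs,_=cv2.findContours(m,cv2.RETR_EXTERNAL,cv2.CHAIN_APPROX_NONE); k=max(cs,key=cv2.contourArea)
    if name: save(name,im)
    return c,k,W,m,im
def ray(px,z,c):
    K,Rm,t=c; o=-Rm.T@t; r=Rm.T@np.linalg.inv(K)@np.array([px[0],px[1],1]); return o+r*(z-o[2])/r[2]
E
python3 - <<'E'
from h import *
s=st(); print(s['t'],s['tool_pos'],s['tool_rot'])
c,k,W,m,im=blue('wrist','w1.png'); print(cv2.contourArea(k),cv2.fitEllipse(k)); print(ray(cv2.fitEllipse(k)[0],.014,c))
hole=np.nanmedian(W[m>0],0); print(hole, proj('wrist',s['tool_pos']+[0,0,-.116],c))
print(tool([.389,-.3395,.019]))
E
```

```text
0.8 [ 0.19997241 -0.48539213  0.24832254] [ 1.01404313e-05  9.80969676e-01  1.94161004e-01 -9.70696765e-06]Traceback (most recent call last):
  File "<stdin>", line 3, in <module>
  File "h.py", line 21, in blue
    cs,_=cv2.findContours(m,cv2.RETR_EXTERNAL,cv2.CHAIN_APPROX_NONE); k=max(cs,key=cv2.contourArea)
                                                                        ~~~^^^^^^^^^^^^^^^^^^^^^^^^
ValueError: max() iterable argument is empty
```

The move was refused, most likely because each row must give all seven numbers.

Call:
jog_arm:
  plan:
    - {"dx": 0.3, "dy": -0.08, "dz": 0.1, "rx": 0, "ry": 0, "rz": 0, "jaw": 1}
    - {"dx": 0.6, "dy": -0.16, "dz": 0.25, "rx": 0, "ry": 0, "rz": 0, "jaw": 1}
    - {"dx": 0.92, "dy": -0.25, "dz": 0.47, "rx": 0, "ry": 0, "rz": 0, "jaw": 1}
    - {"dx": 0.92, "dy": -0.25, "dz": 0.47, "rx": 0, "ry": 0, "rz": 0, "jaw": 1}
    - {"dx": 0.92, "dy": -0.25, "dz": 0.47, "rx": 0, "ry": 0, "rz": 0, "jaw": 1}
    - {"dx": 0.92, "dy": -0.25, "dz": 0.47, "rx": 0, "ry": 0, "rz": 0, "jaw": 1}
    - {"dx": 0.92, "dy": -0.25, "dz": 0.47, "rx": 0, "ry": 0, "rz": 0, "jaw": 1}
    - {"dx": 0.92, "dy": -0.25, "dz": 0.47, "rx": 0, "ry": 0, "rz": 0, "jaw": 1}
    - {"dx": 0.92, "dy": -0.25, "dz": 0.47, "rx": 0, "ry": 0, "rz": 0, "jaw": 1}
    - {"dx": 0.92, "dy": -0.25, "dz": 0.47, "rx": 0, "ry": 0, "rz": 0, "jaw": 1}
  force: 60

```text
t: 2.1
tool_pos: [0.3885, -0.3405, 0.1311]
tool_rot: [0.0, 0.981, 0.194, 0.0]
force: [0.1, -0.4, -0.3]
width: 0.0852
grip_force: 0.0
```

```bash
cat >> h.py <<'E'
E
python3 - <<'E'
from h import *
s=st(); print(s['t'],s['tool_pos'],s['tool_rot'])
im,d=snapshot('wrist'); save('w1.png',im)
c,k,W,m,im=blue('wrist'); print(cv2.contourArea(k),cv2.fitEllipse(k)); print(ray(cv2.fitEllipse(k)[0],.014,c))
print(np.nanmedian(W[m>0],0), proj('wrist',s['tool_pos']+[0,0,-.116],c))
print(tool([.389,-.3395,.019]))
E
```

```text
2.1 [ 0.388541   -0.34047981  0.13112198] [2.28056742e-04 9.81067150e-01 1.93667679e-01 1.60384394e-04]
3499.0 ((315.6137390136719, 198.4358673095703), (65.7466812133789, 67.79872131347656), 87.87261962890625)
[ 0.38942188 -0.33761337  0.014     ]
[ 0.39014939 -0.33723937  0.01466998] [318.89966648 201.48606728]
[ 0.00223721 -0.00223442  0.44764869]
```

View pics/w1.png

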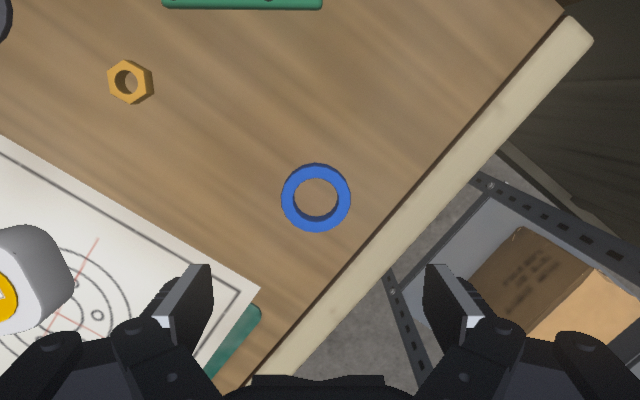

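The wrist picture shows the ring at (316,198), 3 px from the point projected below the TCP. The bracket edge lies along the image rows, so the grip direction matches the bracket's axis. I descend and grip.

Call:
jog_arm:
  plan:
    - {"dx": 0.006, "dy": -0.007, "dz": 0.2, "rx": 0, "ry": 0, "rz": 0, "jaw": 1}
    - {"dx": 0.006, "dy": -0.007, "dz": 0.35, "rx": 0, "ry": 0, "rz": 0, "jaw": 1}
    - {"dx": 0.006, "dy": -0.007, "dz": 0.43, "rx": 0, "ry": 0, "rz": 0, "jaw": 1}
    - {"dx": 0.006, "dy": -0.007, "dz": 0.45, "rx": 0, "ry": 0, "rz": 0, "jaw": 1}
    - {"dx": 0.006, "dy": -0.007, "dz": 0.45, "rx": 0, "ry": 0, "rz": 0, "jaw": 0.4}
    - {"dx": 0.006, "dy": -0.007, "dz": 0.45, "rx": 0, "ry": 0, "rz": 0, "jaw": 0.4}
    - {"dx": 0.006, "dy": -0.007, "dz": 0.45, "rx": 0, "ry": 0, "rz": 0, "jaw": 0.4}
    - {"dx": 0.006, "dy": -0.007, "dz": 0.45, "rx": 0, "ry": 0, "rz": 0, "jaw": 0.4}
    - {"dx": 0.006, "dy": -0.007, "dz": 0.45, "rx": 0, "ry": 0, "rz": 0, "jaw": 0.4}
    - {"dx": 0.006, "dy": -0.007, "dz": 0.45, "rx": 0, "ry": 0, "rz": 0, "jaw": 0.4}
  force: 50

```text
t: 3.45
tool_pos: [0.3902, -0.3383, 0.0202]
tool_rot: [0.001, 0.981, 0.194, 0.001]
force: [-1.9, 1.4, 6.0]
width: 0.0482
grip_force: 50.2
```

```bash
python3 - <<'E'
from h import *
s=st(); print(s['t'],s['tool_pos'],s['width'],s['grip_force'],s['force'])
print(tool([.514,-.226,.19]))
E
```

```text
3.45 [ 0.39021059 -0.33828935  0.02020129] 0.04824091328265486 50.19107110798359 [-1.92381461  1.4118126   5.99590101]
[ 0.62979602 -0.22523767 -0.67886229]
```

Call:
jog_arm:
  plan:
    - {"dx": 0, "dy": 0, "dz": -0.1, "rx": 0, "ry": 0, "rz": 0, "jaw": 0.4}
    - {"dx": 0, "dy": 0, "dz": -0.3, "rx": 0, "ry": 0, "rz": 0, "jaw": 0.4}
    - {"dx": 0, "dy": 0, "dz": -0.5, "rx": 0, "ry": 0, "rz": 0, "jaw": 0.4}
    - {"dx": 0.15, "dy": -0.05, "dz": -0.68, "rx": 0, "ry": 0, "rz": 0, "jaw": 0.4}
    - {"dx": 0.35, "dy": -0.12, "dz": -0.68, "rx": 0, "ry": 0, "rz": 0, "jaw": 0.4}
    - {"dx": 0.52, "dy": -0.19, "dz": -0.68, "rx": 0, "ry": 0, "rz": 0, "jaw": 0.4}
    - {"dx": 0.6, "dy": -0.22, "dz": -0.68, "rx": 0, "ry": 0, "rz": 0, "jaw": 0.4}
    - {"dx": 0.63, "dy": -0.225, "dz": -0.68, "rx": 0, "ry": 0, "rz": 0, "jaw": 0.4}
    - {"dx": 0.63, "dy": -0.225, "dz": -0.68, "rx": 0, "ry": 0, "rz": 0, "jaw": 0.4}
    - {"dx": 0.63, "dy": -0.225, "dz": -0.68, "rx": 0, "ry": 0, "rz": 0, "jaw": 0.4}

```text
t: 4.7
tool_pos: [0.513, -0.2267, 0.1883]
tool_rot: [0.0, 0.981, 0.193, -0.0]
force: [0.8, 0.6, -1.6]
width: 0.0474
grip_force: 52.0
```

```bash
python3 - <<'E'
from h import *
s=st(); print(s['t'],s['tool_pos'],s['width'],s['grip_force'],s['force'])
for n in ['wrist','top','side']:
    c,k,W,m,im=blue(n,n+'2.png')
    hsv=cv2.cvtColor(im,cv2.COLOR_RGB2HSV); H,S=hsv[...,0],hsv[...,1]
    ok=(H>100)&(H<125)&(S>110)&(abs(W[...,0]-.51)<.05)&(abs(W[...,1]+.226)<.05)&(W[...,2]>.15); p=W[ok]
    print(n,len(p), p.mean(0) if len(p) else '', (np.percentile(p,[2,98],axis=0).round(4)) if len(p) else '')
    print(proj(n,[.514,-.226,.129],c), proj(n,s['tool_pos'],c))
w=cv2.imread('pics/wrist2.png'); sd=cv2.imread('pics/side2.png')
cv2.imwrite('pics/c2.png',cv2.resize(np.vstack([w[:,100:540],sd[100:350,200:640]]),None,fx=.9,fy=.9))
E
```

```text
4.7 [ 0.51297136 -0.22667604  0.18828545] 0.04737683422998982 52.002642871811986 [ 0.78383463  0.61014102 -1.57919303]
wrist 7657 [ 0.51306228 -0.22600119  0.18102168] [[ 0.4899 -0.2483  0.1717]
 [ 0.5356 -0.2037  0.1838]]
[318.55342423 229.13046441] [319.3306941  286.96623171]
top 0  
[377.70115389 163.61884096] [381.77207418 158.08102182]
side 414 [ 0.50233972 -0.22944491  0.17840287] [[ 0.4881 -0.2528  0.1693]
 [ 0.5194 -0.2049  0.1837]]
[373.06250583 234.44982319] [375.21352331 203.03223502]
```

View pics/c2.png

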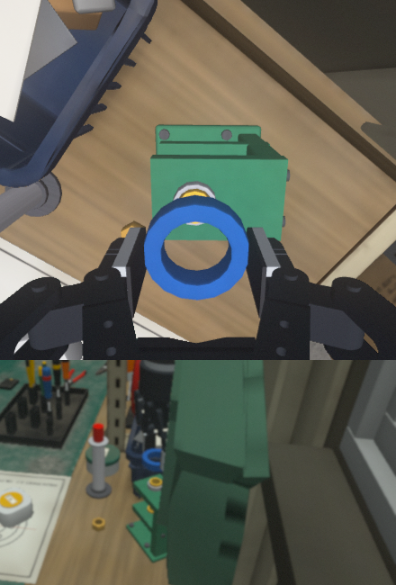

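The wrist view shows the ring level in the fingers, centred at crop (197,247), with the boss just behind it at (195,190). I measure the bracket against the ring from this close camera.

```bash
python3 - <<'E'
from h import *
s=st(); c=cal('wrist'); im,d=snapshot('wrist'); W=cloud('wrist',d,c)
w,x,y,z=s['tool_rot']; Rt=R.from_quat([x,y,z,w]).as_matrix()
L=(W-s['tool_pos'])@Rt*1000   # tool frame mm
hsv=cv2.cvtColor(im,cv2.COLOR_RGB2HSV); H,S=hsv[...,0],hsv[...,1]
g=(H>55)&(H<90)&(S>80); z=W[...,2]
top=g&(z>.113)&(z<.121)&(abs(L[...,0])<80)&(abs(L[...,1])<90)
p=L[top]; print('top',len(p),np.percentile(p,[.5,1,99,99.5],axis=0).round(1)); r=cv2.minAreaRect(p[:,:2].astype(np.float32));print(r)
# far edge & left edge by column
xs=[p[abs(p[:,1]-v)<1.5][:,0].max() for v in range(-20,55,10)]; print('far',np.round(xs,1))
xl=[p[abs(p[:,0]-v)<1.5][:,1] for v in (0,5,10,15,20,25)]; print('left',[ (round(q.min(),1),round(q.max(),1)) for q in xl if len(q)])
xn=[p[abs(p[:,1]-v)<1.5][:,0].min() for v in range(-20,55,10)]; print('near',np.round(xn,1))
b=(z>.123)&(z<.132)&(abs(L[...,0])<30)&(abs(L[...,1])<30); q=L[b]; print('bush',len(q),q.min(0),q.max(0))
m=(H>100)&(H<125)&(S>130)&(z>.15)&(abs(L[...,0])<40)&(abs(L[...,1])<40); rt=m&(z>.181)
q=L[rt];print('ring',len(q),np.percentile(q,[1,50,99],axis=0).round(1), cv2.minEnclosingCircle(q[:,:2].astype(np.float32)))
A=np.c_[q[:,:2],np.ones(len(q))]; print('tilt',np.linalg.lstsq(A,q[:,2],rcond=None)[0])
E
```

```text
top 9244 [[-27.  -29.   69. ]
 [-26.6 -28.6  69.2]
 [ 28.3  55.6  73.7]
 [ 28.4  55.9  74.4]]
((0.3688087463378906, 13.641204833984375), (56.362586975097656, 86.45408630371094), 0.33343905210494995)
far [28.6 28.6 28.6 28.4 28.3 28.4 28.2 28.1]
left [(np.float64(-29.2), np.float64(56.1)), (np.float64(-29.0), np.float64(56.5)), (np.float64(-29.4), np.float64(56.0)), (np.float64(-29.2), np.float64(56.2)), (np.float64(-29.1), np.float64(56.3)), (np.float64(-29.4), np.float64(56.3))]
near [-27.6 -27.3 -27.4 -27.4 -27.3 -17.9 -18.1 -25.7]
bush 531 [-13.43490232 -15.148032    57.35070526] [14.55341921 10.64879684 65.37310154]
ring 5724 [[-24.  -23.7   4.3]
 [  1.3  -0.5   5.7]
 [ 22.3  22.5   7.2]] ((-1.2559744119644165, -0.7507948875427246), 24.92524528503418)
tilt [2.52741195e-03 1.08739242e-04 5.69445548e+00]
```

Call:
jog_arm:
  plan:
    - {"dx": 0.006, "dy": -0.003, "dz": 0.03, "rx": 0, "ry": 0, "rz": 0, "jaw": 0.4}
    - {"dx": 0.006, "dy": -0.003, "dz": 0.1, "rx": 0, "ry": 0, "rz": 0, "jaw": 0.4}
    - {"dx": 0.006, "dy": -0.003, "dz": 0.15, "rx": 0, "ry": 0, "rz": 0, "jaw": 0.4}
    - {"dx": 0.006, "dy": -0.003, "dz": 0.16, "rx": 0, "ry": 0, "rz": 0, "jaw": 0.4}
    - {"dx": 0.006, "dy": -0.003, "dz": 0.165, "rx": 0, "ry": 0, "rz": 0, "jaw": 0.4}
    - {"dx": 0.006, "dy": -0.003, "dz": 0.17, "rx": 0, "ry": 0, "rz": 0, "jaw": 0.4}
    - {"dx": 0.006, "dy": -0.003, "dz": 0.175, "rx": 0, "ry": 0, "rz": 0, "jaw": 0.4}
    - {"dx": 0.006, "dy": -0.003, "dz": 0.18, "rx": 0, "ry": 0, "rz": 0, "jaw": 0.4}
    - {"dx": 0.006, "dy": -0.003, "dz": 0.185, "rx": 0, "ry": 0, "rz": 0, "jaw": 0.4}
    - {"dx": 0.006, "dy": -0.003, "dz": 0.185, "rx": 0, "ry": 0, "rz": 0, "jaw": 0.4}

```text
t: 6.15
tool_pos: [0.5148, -0.2245, 0.1419]
tool_rot: [-0.0, 0.981, 0.194, -0.0]
force: [-0.4, -0.8, -1.6]
width: 0.0472
grip_force: 52.0
```

Call:
jog_arm:
  plan:
    - {"dx": 0, "dy": 0, "dz": 0.006, "rx": 0, "ry": 0, "rz": 0, "jaw": 0.4}
    - {"dx": 0, "dy": 0, "dz": 0.011, "rx": 0, "ry": 0, "rz": 0, "jaw": 0.4}
    - {"dx": 0, "dy": 0, "dz": 0.014, "rx": 0, "ry": 0, "rz": 0, "jaw": 0.4}
    - {"dx": 0, "dy": 0, "dz": 0.017, "rx": 0, "ry": 0, "rz": 0, "jaw": 0.4}
    - {"dx": 0, "dy": 0, "dz": 0.017, "rx": 0, "ry": 0, "rz": 0, "jaw": 0.6}
    - {"dx": 0, "dy": 0, "dz": 0.017, "rx": 0, "ry": 0, "rz": 0, "jaw": 0.75}
    - {"dx": 0, "dy": 0, "dz": 0.017, "rx": 0, "ry": 0, "rz": 0, "jaw": 0.8}
    - {"dx": 0, "dy": 0, "dz": 0.017, "rx": 0, "ry": 0, "rz": 0, "jaw": 0.8}
    - {"dx": 0, "dy": 0, "dz": -0.1, "rx": 0, "ry": 0, "rz": 0, "jaw": 0.8}
    - {"dx": 0, "dy": 0, "dz": -0.25, "rx": 0, "ry": 0, "rz": 0, "jaw": 0.8}

```text
t: 7.4
tool_pos: [0.5143, -0.2243, 0.2044]
tool_rot: [-0.001, 0.981, 0.194, -0.001]
force: [0.1, -0.3, 1.5]
width: 0.0686
grip_force: 0.0
```

```bash
cat > m.py <<'E'
from h import *
s=st(); print(s['t'],s['tool_pos'],s['width'],s['force'])
for n in ['wrist','top']:
    c=cal(n); im,d=snapshot(n); save(n+'_m.png',im); W=cloud(n,d,c); hsv=cv2.cvtColor(im,cv2.COLOR_RGB2HSV); H,S=hsv[...,0],hsv[...,1]
    m=(H>100)&(H<125)&(S>130)&(abs(W[...,0]-.514)<.05)&(abs(W[...,1]+.226)<.05); p=W[m]
    if len(p)<20: print(n,'none'); continue
    t=p[p[:,2]>np.median(p[:,2])-.004]
    print(n,len(t),'top z',np.median(t[:,2]),'circ',cv2.minEnclosingCircle(t[:,:2].astype(np.float32)*1000),'tilt',np.linalg.lstsq(np.c_[t[:,:2]-t[:,:2].mean(0),np.ones(len(t))],t[:,2],rcond=None)[0])
    g=(H>55)&(H<90)&(S>80)&(W[...,2]>.111)&(W[...,2]<.121)&(abs(W[...,0]-.514)<.08)&(abs(W[...,1]+.226)<.1)
    q=W[g]; print('armtop z',np.median(q[:,2])); r=cv2.minAreaRect(q[:,:2].astype(np.float32)*1000); print(r)
    br=W[(W[...,2]>.123)&(H>14)&(H<33)&(S>80)&(abs(W[...,0]-.514)<.03)&(abs(W[...,1]+.226)<.03)]
    if len(br): print('brass',len(br),((br.min(0)+br.max(0))/2).round(4))
E
python3 m.py
```

```text
7.4 [ 0.51427708 -0.22429049  0.20443999] 0.06863466705050272 [ 0.1379929  -0.34065107  1.52025144]
wrist 3055 top z 0.131561264182425 circ ((513.4363403320312, -224.47674560546875), 24.79862403869629) tilt [-0.00396951  0.00065621  0.13148343]
armtop z 0.11773614175662214
((518.6408081054688, -239.28683471679688), (56.368553161621094, 87.03738403320312), 21.953210830688477)
brass 601 [ 0.5131 -0.2249  0.1275]
top none
```

View pics/wrist_m.png

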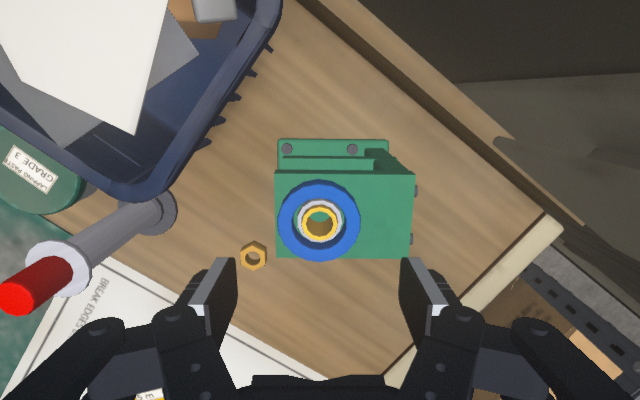

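The wrist picture shows the ring round the boss at (320,222), concentric with the brass bushing. The depth reading puts its top 13.8 mm above the arm, so it is home. Next is the rod.

```bash
python3 - <<'E'
from h import *
print(tool([.422,-.088,.225]))
E
```

```text
[-0.14011211 -0.65134645 -0.06823854]
```

Call:
jog_arm:
  plan:
    - {"dx": 0, "dy": -0.03, "dz": -0.05, "rx": 0, "ry": 0, "rz": 0, "jaw": 0.8}
    - {"dx": -0.03, "dy": -0.15, "dz": -0.08, "rx": 0, "ry": 0, "rz": 0, "jaw": 0.8}
    - {"dx": -0.07, "dy": -0.35, "dz": -0.08, "rx": 0, "ry": 0, "rz": 0, "jaw": 0.8}
    - {"dx": -0.11, "dy": -0.53, "dz": -0.08, "rx": 0, "ry": 0, "rz": 0, "jaw": 0.8}
    - {"dx": -0.14, "dy": -0.62, "dz": -0.08, "rx": 0, "ry": 0, "rz": 0, "jaw": 0.8}
    - {"dx": -0.14, "dy": -0.65, "dz": -0.08, "rx": 0, "ry": 0, "rz": 0, "jaw": 0.8}
    - {"dx": -0.14, "dy": -0.65, "dz": -0.08, "rx": 0, "ry": 0, "rz": 0, "jaw": 0.8}
    - {"dx": -0.14, "dy": -0.65, "dz": -0.08, "rx": 0, "ry": 0, "rz": 0, "jaw": 0.8}
    - {"dx": -0.14, "dy": -0.65, "dz": -0.08, "rx": 0, "ry": 0, "rz": 0, "jaw": 0.8}
    - {"dx": -0.14, "dy": -0.65, "dz": -0.08, "rx": 0, "ry": 0, "rz": 0, "jaw": 0.8}

```text
t: 8.75
tool_pos: [0.4209, -0.088, 0.2243]
tool_rot: [-0.0, 0.981, 0.194, -0.0]
force: [0.4, -0.7, 0.5]
width: 0.0684
grip_force: 0.0
```

```bash
cat > k.py <<'E'
from h import *
s=st(); print(s['t'],s['tool_pos'],s['width'],s['grip_force'])
w,x,y,z=s['tool_rot']; Rt=R.from_quat([x,y,z,w]).as_matrix()
for n in ['wrist','top','side']:
    c=cal(n); im,d=snapshot(n); save(n+'_k%d.png'%(s['t']*100),im); W=cloud(n,d,c); hsv=cv2.cvtColor(im,cv2.COLOR_RGB2HSV); H,S=hsv[...,0],hsv[...,1]
    L=(W-s['tool_pos'])@Rt*1000
    m=((H<8)|(H>172))&(S>130)&(abs(L[...,0])<40)&(abs(L[...,1])<40)
    p=W[m]
    if len(p)<20: print(n,'none'); continue
    t=p[p[:,2]>np.percentile(p[:,2],98)-.003]; cc=cv2.minEnclosingCircle(t[:,:2].astype(np.float32)*1000)
    print(n,len(t),'z',np.percentile(p[:,2],[2,98]).round(4),'circ',cc,'mid',((p.min(0)+p.max(0))/2).round(4))
    v=L[m]; print('  tool-frame mid mm',((np.percentile(v,1,axis=0)+np.percentile(v,99,axis=0))/2).round(1))
E
python3 k.py; python3 -c "
from h import *
print(tool([.422,-.088,.148]))"
```

```text
8.75 [ 0.42085634 -0.08802133  0.22433858] 0.0684357611220779 0.0
wrist 1015 z [0.1349 0.1639] circ ((422.450439453125, -85.29279327392578), 10.783782005310059) mid [ 0.4225 -0.0852  0.1484]
  tool-frame mid mm [ 2.9 -1.9 75.2]
top none
side 56 z [0.134  0.1629] circ ((421.9318542480469, -88.43328857421875), 11.254570960998535) mid [ 0.4227 -0.0888  0.1475]
  tool-frame mid mm [ 1.5  1.8 76.3]
[0.00467437 0.00276091 0.30576099]
```

Call:
jog_arm:
  plan:
    - {"dx": 0.008, "dy": -0.004, "dz": 0.08, "rx": 0, "ry": 0, "rz": 0, "jaw": 0.8}
    - {"dx": 0.008, "dy": -0.004, "dz": 0.2, "rx": 0, "ry": 0, "rz": 0, "jaw": 0.8}
    - {"dx": 0.008, "dy": -0.004, "dz": 0.27, "rx": 0, "ry": 0, "rz": 0, "jaw": 0.8}
    - {"dx": 0.008, "dy": -0.004, "dz": 0.289, "rx": 0, "ry": 0, "rz": 0, "jaw": 0.8}
    - {"dx": 0.008, "dy": -0.004, "dz": 0.289, "rx": 0, "ry": 0, "rz": 0, "jaw": 0.5}
    - {"dx": 0.008, "dy": -0.004, "dz": 0.289, "rx": 0, "ry": 0, "rz": 0, "jaw": 0.3}
    - {"dx": 0.008, "dy": -0.004, "dz": 0.289, "rx": 0, "ry": 0, "rz": 0, "jaw": 0.1}
    - {"dx": 0.008, "dy": -0.004, "dz": 0.289, "rx": 0, "ry": 0, "rz": 0, "jaw": 0.1}
    - {"dx": 0.008, "dy": -0.004, "dz": 0.289, "rx": 0, "ry": 0, "rz": 0, "jaw": 0.1}
    - {"dx": 0.008, "dy": -0.004, "dz": 0.289, "rx": 0, "ry": 0, "rz": 0, "jaw": 0.1}
  force: 60

```text
t: 10.15
tool_pos: [0.4226, -0.086, 0.1534]
tool_rot: [0.0, 0.981, 0.194, 0.001]
force: [-0.7, 0.9, 5.3]
width: 0.02
grip_force: 58.5
```

Call:
jog_arm:
  plan:
    - {"dx": 0, "dy": 0, "dz": -0.04, "rx": 0, "ry": 0, "rz": 0, "jaw": 0.1}
    - {"dx": 0, "dy": 0, "dz": -0.12, "rx": 0, "ry": 0, "rz": 0, "jaw": 0.1}
    - {"dx": 0, "dy": 0, "dz": -0.22, "rx": 0, "ry": 0, "rz": 0, "jaw": 0.1}
    - {"dx": 0, "dy": 0, "dz": -0.33, "rx": 0, "ry": 0, "rz": 0, "jaw": 0.1}
    - {"dx": 0, "dy": 0, "dz": -0.44, "rx": 0, "ry": 0, "rz": 0, "jaw": 0.1}
    - {"dx": 0, "dy": 0, "dz": -0.54, "rx": 0, "ry": 0, "rz": 0, "jaw": 0.1}
    - {"dx": 0, "dy": 0, "dz": -0.6, "rx": 0, "ry": 0, "rz": 0, "jaw": 0.1}
    - {"dx": 0, "dy": 0, "dz": -0.62, "rx": 0, "ry": 0, "rz": 0, "jaw": 0.1}
    - {"dx": 0, "dy": 0, "dz": -0.62, "rx": 0, "ry": 0, "rz": 0, "jaw": 0.1}
    - {"dx": 0, "dy": 0, "dz": -0.62, "rx": 0, "ry": 0, "rz": 0, "jaw": 0.1}

```text
t: 11.4
tool_pos: [0.4217, -0.0859, 0.3064]
tool_rot: [-0.0, 0.981, 0.194, -0.001]
force: [0.5, -0.2, -1.1]
width: 0.0202
grip_force: 58.7
```

```bash
python3 k.py; python3 -c "
from h import *
print(tool([.5135,-.2252,.308]))"
python3 - <<'E'
import cv2,numpy as np,glob
f=sorted(glob.glob('pics/*_k11*.png')); print(f)
w=cv2.imread([g for g in f if 'wrist' in g][0]); s=cv2.imread([g for g in f if 'side' in g][0])
cv2.imwrite('pics/c3.png',np.hstack([w[:,160:480],cv2.resize(s[60:260,250:410],(320,400),interpolation=cv2.INTER_CUBIC)]))
E
```

```text
11.4 [ 0.42174892 -0.08589814  0.30637389] 0.02021371353681833 58.72418940067291
wrist 2196 z [0.2868 0.3167] circ ((421.6875305175781, -85.51237487792969), 11.168551445007324) mid [ 0.4218 -0.0861  0.3006]
  tool-frame mid mm [ 0.9 -0.6  5.1]
top none
side 16 z [0.2856 0.3158] circ ((412.553466796875, -85.56651306152344), 9.456289291381836) mid [ 0.4146 -0.0871  0.3001]
  tool-frame mid mm [-8.  -1.9  6. ]
[ 0.12682174  0.65490911 -0.00571484]
['pics/side_k1140.png', 'pics/top_k1140.png', 'pics/wrist_k1140.png']
```

View pics/c3.png

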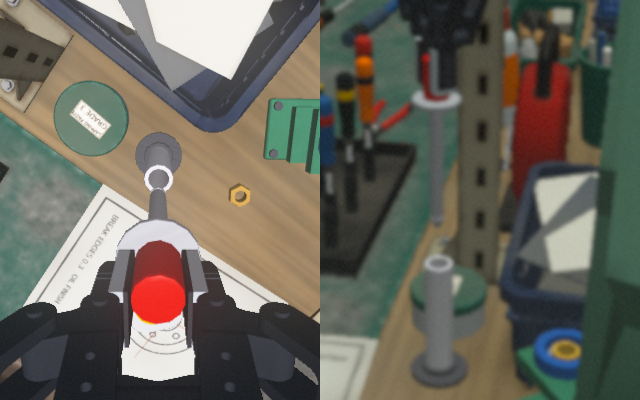

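The picture shows the rod out of its stand and hanging straight in the fingers: nose at crop (437,220) in the side view, knob at (158,270) in the wrist view. I go above the bracket.

Call:
jog_arm:
  plan:
    - {"dx": 0, "dy": 0.03, "dz": 0, "rx": 0, "ry": 0, "rz": 0, "jaw": 0.1}
    - {"dx": 0.03, "dy": 0.12, "dz": 0, "rx": 0, "ry": 0, "rz": 0, "jaw": 0.1}
    - {"dx": 0.06, "dy": 0.27, "dz": 0, "rx": 0, "ry": 0, "rz": 0, "jaw": 0.1}
    - {"dx": 0.09, "dy": 0.42, "dz": 0, "rx": 0, "ry": 0, "rz": 0, "jaw": 0.1}
    - {"dx": 0.115, "dy": 0.55, "dz": 0, "rx": 0, "ry": 0, "rz": 0, "jaw": 0.1}
    - {"dx": 0.125, "dy": 0.63, "dz": 0, "rx": 0, "ry": 0, "rz": 0, "jaw": 0.1}
    - {"dx": 0.127, "dy": 0.655, "dz": 0, "rx": 0, "ry": 0, "rz": 0, "jaw": 0.1}
    - {"dx": 0.127, "dy": 0.655, "dz": 0, "rx": 0, "ry": 0, "rz": 0, "jaw": 0.1}
    - {"dx": 0.127, "dy": 0.655, "dz": 0, "rx": 0, "ry": 0, "rz": 0, "jaw": 0.1}
    - {"dx": 0.127, "dy": 0.655, "dz": 0, "rx": 0, "ry": 0, "rz": 0, "jaw": 0.1}

```text
t: 12.8
tool_pos: [0.5136, -0.2247, 0.3077]
tool_rot: [0.0, 0.981, 0.194, 0.0]
force: [0.7, -0.2, -1.5]
width: 0.0203
grip_force: 58.9
```

```bash
cat > r.py <<'E'
from h import *
s=st(); print(s['t'],s['tool_pos'],s['width'],s['grip_force'],s['force'])
tx,ty,tz=s['tool_pos']
for n in ['wrist','side','top']:
    c=cal(n); im,d=snapshot(n); save(n+'_r%d.png'%(s['t']*100),im); W=cloud(n,d,c); X,Y,Z=W[...,0],W[...,1],W[...,2]
    o=-c[1].T@c[2]
    m=(np.hypot(X-tx,Y-ty)<.03)&(Z>max(tz-.14,.135))&(Z<tz-.036); p=W[m]; print(n,len(p))
    for a in np.arange(max(tz-.142,.135),tz-.035,.02):
        q=p[(p[:,2]>=a)&(p[:,2]<a+.02)]
        if len(q)>4:
            mu=np.median(q,0); v=mu-o; v[2]=0; v/=np.linalg.norm(v)   # surface -> axis: 6 mm minus mean cap depth
            print('  z%.3f n%d axis'%(mu[2],len(q)),(mu[:2]+.0045*v[:2]).round(4))
    b=(abs(X-.5135)<.04)&(abs(Y+.2252)<.04)&(Z>.126)&(Z<.136); hsv=cv2.cvtColor(im,cv2.COLOR_RGB2HSV); H,S=hsv[...,0],hsv[...,1]
    q=W[b&(H>100)&(H<125)&(S>130)]
    if len(q)>20: print('  ring',cv2.minEnclosingCircle(q[:,:2].astype(np.float32)*1000),np.median(q[:,2]))
    if n!='top': print('  px', proj(n,[.5135,-.2252,.129],c), proj(n,[tx,ty,tz-.1445],c))
E
python3 r.py
python3 - <<'E'
import cv2,numpy as np,glob
f=sorted(glob.glob('pics/*_r*.png'))
w=cv2.imread([g for g in f if 'wrist' in g][0]); s=cv2.imread([g for g in f if 'side' in g][0])
cv2.imwrite('pics/c4.png',np.hstack([w[:,160:480],cv2.resize(s[120:270,310:430],(320,400),interpolation=cv2.INTER_CUBIC)]))
E
```

```text
12.8 [ 0.51355375 -0.22468184  0.30772385] 0.020317575188012332 58.868526220321655 [ 0.67634835 -0.19519128 -1.4858276 ]
wrist 501
  z0.179 n77 axis [ 0.5134 -0.2238]
  z0.196 n134 axis [ 0.5133 -0.2233]
  z0.216 n164 axis [ 0.5135 -0.2236]
  z0.233 n126 axis [ 0.5137 -0.2235]
  ring ((513.1900024414062, -224.28810119628906), 24.690311431884766) 0.1316519134762048
  px [319.08473722 180.57241116] [318.63022247 190.67149385]
side 498
  z0.178 n71 axis [ 0.5135 -0.2255]
  z0.196 n94 axis [ 0.5138 -0.2253]
  z0.216 n95 axis [ 0.5131 -0.2254]
  z0.236 n105 axis [ 0.5133 -0.2256]
  z0.255 n104 axis [ 0.5135 -0.2253]
  z0.268 n29 axis [ 0.5132 -0.2257]
  ring ((514.0393676757812, -226.8866424560547), 25.499181747436523) 0.13044880540864756
  px [372.65627485 234.14749016] [374.1823184  216.00949268]
top 0
```

View pics/c4.png

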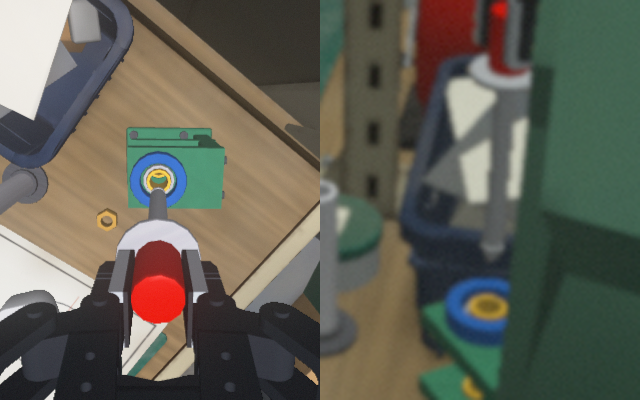

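The picture shows the rod vertical and about 1 mm from the bushing axis: nose at crop (157,195) just in front of the mouth in the wrist view, and at (490,250) above the ring in the side view. I insert slowly.

Call:
jog_arm:
  plan:
    - {"dx": 0, "dy": 0.002, "dz": 0.05, "rx": 0, "ry": 0, "rz": 0, "jaw": 0.1}
    - {"dx": 0, "dy": 0.002, "dz": 0.1, "rx": 0, "ry": 0, "rz": 0, "jaw": 0.1}
    - {"dx": 0, "dy": 0.002, "dz": 0.12, "rx": 0, "ry": 0, "rz": 0, "jaw": 0.1}
    - {"dx": 0, "dy": 0.002, "dz": 0.135, "rx": 0, "ry": 0, "rz": 0, "jaw": 0.1}
    - {"dx": 0, "dy": 0.002, "dz": 0.145, "rx": 0, "ry": 0, "rz": 0, "jaw": 0.1}
    - {"dx": 0, "dy": 0.002, "dz": 0.155, "rx": 0, "ry": 0, "rz": 0, "jaw": 0.1}
    - {"dx": 0, "dy": 0.002, "dz": 0.165, "rx": 0, "ry": 0, "rz": 0, "jaw": 0.1}
    - {"dx": 0, "dy": 0.002, "dz": 0.175, "rx": 0, "ry": 0, "rz": 0, "jaw": 0.1}
    - {"dx": 0, "dy": 0.002, "dz": 0.18, "rx": 0, "ry": 0, "rz": 0, "jaw": 0.1}
    - {"dx": 0, "dy": 0.002, "dz": 0.18, "rx": 0, "ry": 0, "rz": 0, "jaw": 0.1}

```text
t: 14.2
tool_pos: [0.5139, -0.2257, 0.2622]
tool_rot: [-0.0, 0.981, 0.194, -0.0]
force: [0.3, -0.0, -1.4]
width: 0.02
grip_force: 58.9
```

No contact force, so I continue to a nose height of about 75 mm, just above the lower mouth.

Call:
jog_arm:
  plan:
    - {"dx": 0, "dy": 0, "dz": 0.02, "rx": 0, "ry": 0, "rz": 0, "jaw": 0.1}
    - {"dx": 0, "dy": 0, "dz": 0.04, "rx": 0, "ry": 0, "rz": 0, "jaw": 0.1}
    - {"dx": 0, "dy": 0, "dz": 0.06, "rx": 0, "ry": 0, "rz": 0, "jaw": 0.1}
    - {"dx": 0, "dy": 0, "dz": 0.08, "rx": 0, "ry": 0, "rz": 0, "jaw": 0.1}
    - {"dx": 0, "dy": 0, "dz": 0.1, "rx": 0, "ry": 0, "rz": 0, "jaw": 0.1}
    - {"dx": 0, "dy": 0, "dz": 0.12, "rx": 0, "ry": 0, "rz": 0, "jaw": 0.1}
    - {"dx": 0, "dy": 0, "dz": 0.14, "rx": 0, "ry": 0, "rz": 0, "jaw": 0.1}
    - {"dx": 0, "dy": 0, "dz": 0.16, "rx": 0, "ry": 0, "rz": 0, "jaw": 0.1}
    - {"dx": 0, "dy": 0, "dz": 0.17, "rx": 0, "ry": 0, "rz": 0, "jaw": 0.1}
    - {"dx": 0, "dy": 0, "dz": 0.17, "rx": 0, "ry": 0, "rz": 0, "jaw": 0.1}

```text
t: 15.45
tool_pos: [0.5139, -0.2257, 0.2196]
tool_rot: [-0.0, 0.981, 0.194, -0.0]
force: [0.0, -0.1, -1.9]
width: 0.0201
grip_force: 58.9
```

Call:
jog_arm:
  plan:
    - {"dx": 0, "dy": 0, "dz": 0.02, "rx": 0, "ry": 0, "rz": 0, "jaw": 0.1}
    - {"dx": 0, "dy": 0, "dz": 0.04, "rx": 0, "ry": 0, "rz": 0, "jaw": 0.1}
    - {"dx": 0, "dy": 0, "dz": 0.06, "rx": 0, "ry": 0, "rz": 0, "jaw": 0.1}
    - {"dx": 0, "dy": 0, "dz": 0.085, "rx": 0, "ry": 0, "rz": 0, "jaw": 0.1}
    - {"dx": 0, "dy": 0, "dz": 0.11, "rx": 0, "ry": 0, "rz": 0, "jaw": 0.1}
    - {"dx": 0, "dy": 0, "dz": 0.135, "rx": 0, "ry": 0, "rz": 0, "jaw": 0.1}
    - {"dx": 0, "dy": 0, "dz": 0.16, "rx": 0, "ry": 0, "rz": 0, "jaw": 0.1}
    - {"dx": 0, "dy": 0, "dz": 0.18, "rx": 0, "ry": 0, "rz": 0, "jaw": 0.1}
    - {"dx": 0, "dy": 0, "dz": 0.195, "rx": 0, "ry": 0, "rz": 0, "jaw": 0.1}
    - {"dx": 0, "dy": 0, "dz": 0.195, "rx": 0, "ry": 0, "rz": 0, "jaw": 0.1}

```text
t: 16.7
tool_pos: [0.5138, -0.2257, 0.1707]
tool_rot: [-0.0, 0.981, 0.194, -0.0]
force: [-0.3, -0.3, -0.8]
width: 0.0205
grip_force: 58.9
```

```bash
python3 - <<'E'
from h import *
s=st(); print(s['t'],s['tool_pos'],s['width'],s['grip_force'],s['force'],s['moment'])
tx,ty,tz=s['tool_pos']
ims=[]
for n in ['wrist','side']:
    c=cal(n); im,d=snapshot(n); W=cloud(n,d,c); hsv=cv2.cvtColor(im,cv2.COLOR_RGB2HSV); H,S=hsv[...,0],hsv[...,1]
    near=np.hypot(W[...,0]-tx,W[...,1]-ty)<.035
    red=W[near&((H<8)|(H>172))&(S>130)]; bl=W[near&(H>100)&(H<125)&(S>130)&(W[...,2]>.1)]
    fl=W[near&(S<60)&(W[...,2]>.138)&(W[...,2]<.155)]
    for l,p in (('knob',red),('ring',bl),('flange',fl)):
        if len(p)>10: print(n,l,len(p),np.percentile(p[:,2],[2,50,98]).round(4),((p.min(0)+p.max(0))/2).round(4))
    ims.append(im)
save('c5.png',np.hstack([ims[0][:,160:480],cv2.resize(ims[1][170:295,330:430],(320,400),interpolation=cv2.INTER_CUBIC)]))
E
```

```text
16.7 [ 0.51384546 -0.22567871  0.17074913] 0.020526684217118108 58.88137400150299 [-0.29001452 -0.34309088 -0.78740476] [0.04372987 0.08610483 0.01957618]
wrist knob 3719 [0.151  0.1793 0.181 ] [ 0.5136 -0.2258  0.1651]
wrist ring 2396 [0.1217 0.1315 0.1329] [ 0.5178 -0.2244  0.1264]
wrist flange 1779 [0.1438 0.146  0.1473] [ 0.5196 -0.2242  0.1482]
side knob 119 [0.1507 0.1735 0.1814] [ 0.5076 -0.2288  0.1738]
side ring 208 [0.1203 0.1292 0.1323] [ 0.5048 -0.2318  0.1262]
side flange 164 [0.1426 0.1456 0.1543] [ 0.5084 -0.2284  0.1484]
```

View pics/c5.png

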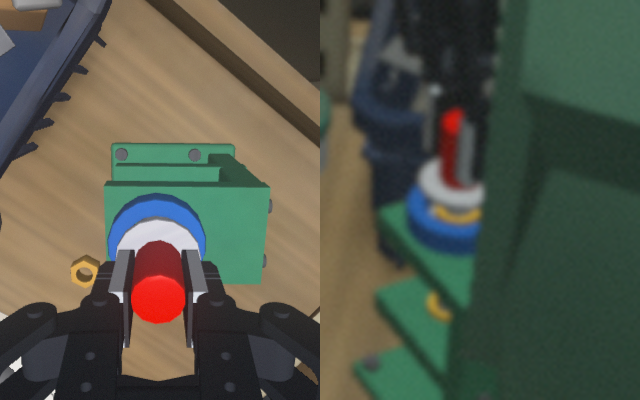

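The picture shows the flange a little above the blue ring (side crop about (450,190)) and the rod inside the bushings. The flange top reads 146 mm, so the nose is at about 26 mm. Contact forces are near zero and the fingers still grip.

```bash
python3 -c "
from h import *
print(workorder.finish_job())"
```

```text
the job is handed in; nothing more can be done
None
```

I handed the job in at about 17 s on the robot's clock; the hand-in returned no verdict. The spacer lies home on the upper arm, and the rod is still gripped and threaded through both bushings. By depth, its nose is about 26 mm above the bench, which puts the groove about 11 mm below the lower bushing and the flange about 11 mm above the spacer.

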